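# Take the shaving mirror from its slotted holder and stand it up for use

### The job

Turn the steel keeper on the white slotted holder until its pointer is on the raised zero mark, then slide the shaving mirror straight up out of the slot by its top edge. Stand it, glass outward, in the gutter of the white leaning stand, centred and leaning on the back rest, and let go only once its foot is down. Leave the keeper on its zero mark, do not let the mirror fall over, and leave the mug, bottle, comb and toothbrush where they are.

Things in the scene. Friction and masses are not known exactly. Their poses are not given: they have to be found in the camera images.
- holder: Fixed white plastic block 70 (x) by 250 (y) by 50 (z) mm; origin at the centre of its underside. Slot along y, 13 mm wide, 156 mm long, open at the top, centred at x 0, y -45, floor 10 mm above the origin. The keeper pivots on its top at x 0, y +80. From there an index arm level with the top runs 95 mm out towards the zero mark.
- zero_mark (a point): Middle of the zero mark, a raised steel tick (14 by 5 mm, 7 mm high) at the end of the index arm, 85 mm from the keeper pivot, 57 mm above the table.
- keeper (a joint): Angle (rad) of the steel keeper about its vertical pivot: 0 when the pointer is on the zero mark, positive clockwise seen from above, 1.2 when it lies along the slot over the mirror's shoulder and blocks it (it blocks from about 0.9 to 1.5). No stop or click at 0; travel -0.6 to 1.9; stays where it is left.
- keeper_grip (a point): Point on the pivot axis at which to grip the keeper's bar, 82 mm above the table; its x axis points along the pointer. Black bar handle 60 mm long (x), 14 mm thick (y), 36 mm tall, top 14 mm above this point. Below the bar lies the steel pointer blade, 22 mm wide, upper face 22 mm below this point, reaching 70 mm from the axis.
- mirror: Loose shaving mirror: flat upright aluminium panel 10 mm thick (x), 130 mm tall (z), 0.22 kg: a foot rail 150 mm wide (y), 38 mm tall, then a middle part 100 mm wide up to the top edge. Glass on its +x face. Origin at the centre of its underside. Starts standing on the slot floor, its top edge 90 mm above the holder.
- stand: Fixed white ceramic stand, front to its +x, origin at the centre of its underside. Base 120 (x) by 170 (y) by 10 mm. Back rest 150 mm wide rises from the base at x 0, leaning to -x by 0.3 rad, its top 69 mm above the table at x -18. A lip at x 24 to 32 mm, 12 mm above the base, closes the 24 mm wide gutter in front of the rest. The mirror's foot belongs in the gutter.
- stand_front (a point): A point in the air in front of the stand (120 mm along its +x from the origin), 50 mm up: the side the glass should face.
- mug: Bystander: stainless steel mug, 76 mm across, 85 mm tall; origin under its centre.
- bottle: Bystander: glass bottle with twist cap, 60 mm across, 150 mm tall; origin under its centre.
- comb: Bystander: black plastic comb lying flat, 170 mm along its y, about 41 mm wide, 8 mm thick; origin at its middle on the table.
- toothbrush: Bystander: orange toothbrush in a slotted clear cap, lying along its y, 173 mm long, 18 mm high; origin near its middle on the table.
Not all that is in view belongs to the job. Leave any pink look-alike of the stand alone.

How it is judged:
By the outcome, as a careful person would: the job done as asked, in the order asked, and still so for the second after the job is handed in, with the robot touching nothing.
It also fails if it takes over 58 s, if anything falls off the work surface, if the arm or the gripper's body presses on something with over 40 N, if the wrist force passes 120 N, or if a joint passes its speed limit or range.

### The arm

A 6-joint arm with a two-finger parallel gripper is mounted at the origin on the work surface. World frame = base frame: x ahead of the robot, y to its left, z up, the work surface at z = 0. Lengths are in m, angles in degrees, forces in N, time in s.
With the tool pointing down it reaches from about 0.4 to 0.825 m from the base axis. Payload 7 kg.
Tool frame: the origin (TCP) lies between the finger pads; the fingertips stand 11 mm ahead of it and the grasp point (between the pads) lies 8 mm behind it; z points along the fingers, y is the direction in which the jaws open and shut (so a half turn about z gives the same grasp; the last joint's range is limited). The gripper opens to 88 mm and grips with 3 to 60 N. Pads are 19 mm wide; open, the fingers measure 130 mm over their backs; the gripper's body (78 mm by 193 mm) begins 47 mm behind the grasp point.
Start: joints at [92.882, 20.546, 0.682, 0, -70.136, -16.507], TCP at [0.159, 0.656, 0.203] pointing down, gripper open.
Joint ranges: [-176.03, 176.03], [-82.01, 121.73], [-58.28, 71.71], [-173.87, 95.51], [-174.79, -0.11], [-173.66, 173.66]. Speed limits (degrees/s): [136.94, 136.94, 172.46, 180, 180, 180].

### API

Orientations are given as [roll, pitch, yaw] about the fixed x, y, z axes, in that order (R = Rz(yaw) Ry(pitch) Rx(roll)).
In Python, from plant import r gives the robot as it stands.
- The arm moves only by the shell command python3 -m inch 'ROWS' [OPENING] [FORCE]. ROWS is JSON, a list of rows, each an object of numbers: "x", "y", "z": the shift along the tool's x, y, z as a fraction of full scale; "yaw": the turn about the tool's z as a fraction of full scale. In form: [{"x": .., "y": .., "z": .., "yaw": ..}, ...]. A call has 1 to 5 rows; each row shifts and turns the pose as measured when the row begins, along the tool's axes as they then stand; what a row does not reach is not made up. Full scale, the value 1, is 0.025 m for a shift and 4 degrees for a turn. A row lasts 1/12 s, in which the tool goes at most 41.7 mm and 7.16 degrees, less where a joint would pass 70% of its speed; a pose out of reach is approached as far as the arm can. A call with a number of a shift or a turn outside -1 to 1 is refused whole. A call with a gripper value outside its range is refused whole. OPENING is the opening, from -1 (shut) to 1 (fully open), set as the call begins (- or left out, the last holds). The fingers move at their own pace and stop on an object; FORCE is the grip in N (left out, the last holds). Time passes only in rows, so rows that do not move let the fingers close. It gives the time, the measured TCP pose, the force and the opening at its end, in the units of the state.
- r.get_state(): the state, without advancing time (a new reading comes with each control period).
- r.capture(name): name is "scene" or "top"; returns (picture, depth): 480x640x3 uint8, red, green, blue; 480x640 float32, m along the optical axis (not along the pixel's ray), 0 where there is no reading.
- r.camera_info(name): a dict with "mtx" (3x3 intrinsics, pixels), "k1" (the pictures are not rectified: a ray, as slopes to the right and down, at radius r is drawn at 1 + k1 r^2 times it, then the intrinsics apply), "pose" (4x4, takes a point from camera to world coordinates). Camera axes: x right, y down, z forward; pixel columns grow to the right and rows downward; lengths in m; the calibration is good to about 2 mm. A picture is of the moment at which its call begins. camera_info takes no time and is no camera call.
- r.close_job(): hands the job in, once; it reports no verdict.
The state is a dict: "time_s": time; "joints": joint angles; "qd": joint speeds; "joint_torque": joint torques, N m; "tcp_pos": TCP position; "eef_rot": TCP orientation; "contact_force": force on the tool from outside, world axes, zero at the start; "moment": the same for the moment, N m; "gripper_width": finger opening in m.
Only numpy, scipy, OpenCV 4.12 (cv2) and the standard library are available. Lean on these libraries where they do the work, as an engineer would, in place of code of your own. Each camera call takes 0.05 s, during which the arm holds its last target. There are 200 camera calls.

## Working session

There is one attempt and no reset: what is moved stays moved. The work goes in short steps, Python scripts to look and compute and a shell command to move; the robot and the scene stay as the last step left them, time stands still between calls to the robot, and variables do not carry over. Pictures are saved under pics/ and viewed, about 8 in all and at most 12, crops included, and the job is handed in when it is done.

```bash
ls; mkdir -p pics
cat > h.py <<'E'
import numpy as np,cv2
from plant import r
def cap(n,tag):
    im,d=r.capture(n); cv2.imwrite(f'pics/{tag}.png',im[:,:,::-1]); np.savez(f'pics/{tag}.npz',im=im,d=d); return im,d
def cloud(n,d):
    i=r.camera_info(n);K=np.array(i['mtx'],float);T=np.array(i['pose'],float)
    v,u=np.mgrid[:480,:640]
    p=cv2.undistortPoints(np.stack([u,v],-1).reshape(-1,1,2).astype(np.float64),K,np.array([i['k1'],0,0,0,0.])).reshape(480,640,2)
    P=np.dstack([p[...,0]*d,p[...,1]*d,d]); return P@T[:3,:3].T+T[:3,3]
def ray(n,px,z):
    i=r.camera_info(n);K=np.array(i['mtx'],float);T=np.array(i['pose'],float)
    p=cv2.undistortPoints(np.array(px,float).reshape(-1,1,2),K,np.array([i['k1'],0,0,0,0.])).reshape(-1,2)
    w=np.c_[p,np.ones(len(p))]@T[:3,:3].T; return T[:3,3]+w*((z-T[2,3])/w[:,2:])
E
python3 - <<'E'
from h import *
for n in('scene','top'):
    cap(n,n+'0'); i=r.camera_info(n); print(i)
print(r.get_state())
E
```

```text
pics
{'mtx': array([[527.28627257,   0.        , 319.98651786],
       [  0.        , 527.28627257, 241.50858124],
       [  0.        ,   0.        ,   1.        ]]), 'k1': -0.16024252052694726, 'pose': array([[-0.81147142,  0.44078126, -0.38370042,  1.07233035],
       [ 0.58431888,  0.60158663, -0.5446696 ,  0.8007072 ],
       [-0.00925111, -0.66618722, -0.74572717,  1.13650126],
       [ 0.        ,  0.        ,  0.        ,  1.        ]])}
{'mtx': array([[469.917927  ,   0.        , 322.52615693],
       [  0.        , 469.917927  , 235.59046022],
       [  0.        ,   0.        ,   1.        ]]), 'k1': 0.0005358189909360247, 'pose': array([[-0.02655972, -0.99845826,  0.04874097,  0.48617545],
       [-0.9993258 ,  0.02528324, -0.02662149,  0.04700991],
       [ 0.02534812, -0.04941516, -0.99845662,  1.22196682],
       [ 0.        ,  0.        ,  0.        ,  1.        ]])}
{'time_s': 0.1, 'joints': array([ 9.28815751e+01,  2.05883035e+01,  6.40928103e-01, -1.67775969e-02,
       -7.01360121e+01, -1.65089950e+01]), 'qd': array([-0.00518323, -0.05415487,  0.14625053,  0.15798188, -0.01103037,
       -0.05944347]), 'joint_torque': array([-9.26468019e-04, -5.84162450e+01,  2.93751365e+01,  7.01555058e+00,
        1.02144544e-02, -5.18152433e-05]), 'tcp_pos': array([0.15893434, 0.65555445, 0.20172292]), 'eef_rot': array([ 1.79915568e+02, -8.57520075e-03, -1.36331258e+01]), 'contact_force': array([-0.60517819, -0.21245252,  0.84552428]), 'moment': array([-0.03243733, -0.020708  , -0.04301167]), 'gripper_width': 0.08738983234201324}
```

View pics/top0.png

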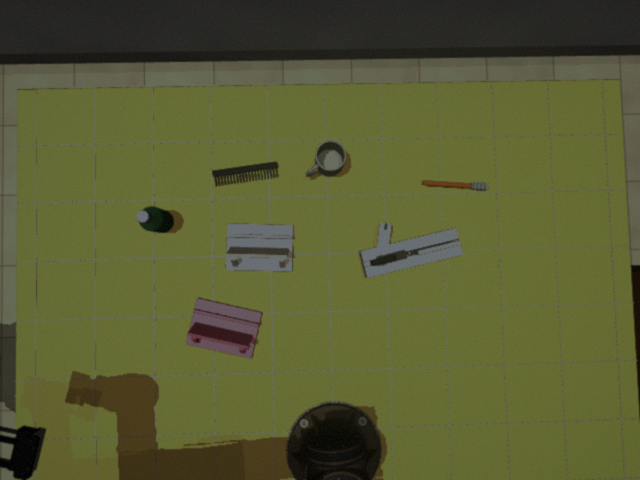

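View pics/scene0.png

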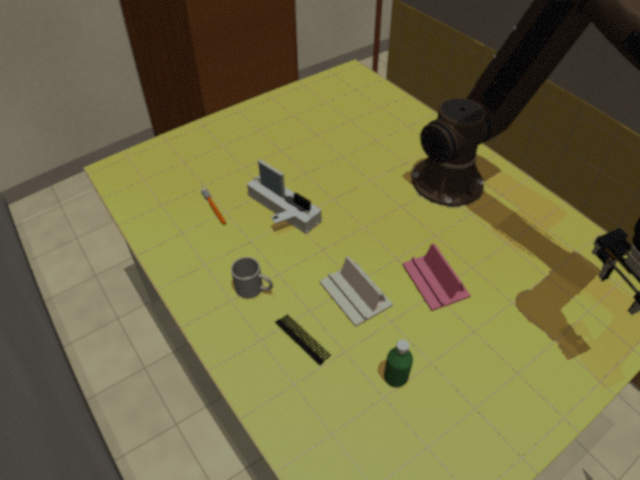

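Run:
```python
from h import *
t=cv2.imread('pics/top0.png');s=cv2.imread('pics/scene0.png')
f=lambda a,w,h:cv2.convertScaleAbs(cv2.resize(a,(w,h),interpolation=cv2.INTER_CUBIC),alpha=1.3)
a=np.vstack([f(t[205:295,345:475],400,277),f(t[210:290,215:305],365,323)[:, :].copy() if 0 else f(t[205:295,195:325],400,277)])
b=np.vstack([f(s[155:245,230:360],400,277),f(s[240:330,310:440],400,277)])
cv2.imwrite('pics/crop1.png',np.hstack([a,b]))
for n in('top','scene'):
    d=np.load(f'pics/{n}0.npz');P=cloud(n,d['d'])
    m=(P[...,2]>.03)&(P[...,2]<.3)&(P[...,0]>.3)&(P[...,0]<.9)&(P[...,1]<.45)&(P[...,1]>-.6)
    k,l,st,c=cv2.connectedComponentsWithStats(m.astype(np.uint8))
    for j in range(1,k):
        if st[j,4]>15:
            Q=P[l==j]; print(n,st[j],Q.mean(0).round(3),Q.max(0).round(3),Q.min(0).round(3))
```

```text
top [306 140  40  37 469] [ 0.736 -0.001  0.067] [0.776 0.053 0.09 ] [ 0.696 -0.044  0.03 ]
top [136 206  35  27 679] [0.59  0.416 0.103] [0.623 0.449 0.155] [0.564 0.396 0.03 ]
top [ 360  222  103   56 3032] [ 0.5   -0.196  0.059] [ 0.574 -0.078  0.145] [ 0.437 -0.334  0.03 ]
top [226 248  62  10 474] [0.504 0.18  0.057] [0.519 0.254 0.073] [0.492 0.105 0.03 ]
top [230 258   7   6  32] [0.487 0.24  0.045] [0.493 0.247 0.056] [0.481 0.234 0.03 ]
top [279 259   5   6  29] [0.482 0.121 0.047] [0.488 0.126 0.055] [0.475 0.115 0.033]
top [187 324  49  15 386] [0.311 0.307 0.052] [0.332 0.35  0.075] [0.3   0.241 0.03 ]
scene [ 247  160   74   68 2124] [ 0.508 -0.194  0.068] [ 0.573 -0.075  0.147] [ 0.438 -0.337  0.03 ]
scene [231 257  43  36 875] [ 0.738 -0.002  0.062] [0.779 0.058 0.091] [ 0.696 -0.047  0.03 ]
scene [342 256  42  51 691] [0.508 0.183 0.053] [0.522 0.256 0.074] [0.481 0.101 0.03 ]
scene [433 259  30  35 430] [0.313 0.305 0.051] [0.332 0.35  0.074] [0.3   0.238 0.03 ]
scene [385 339  28  44 731] [0.607 0.431 0.102] [0.625 0.45  0.154] [0.568 0.4   0.031]
```

View pics/crop1.png

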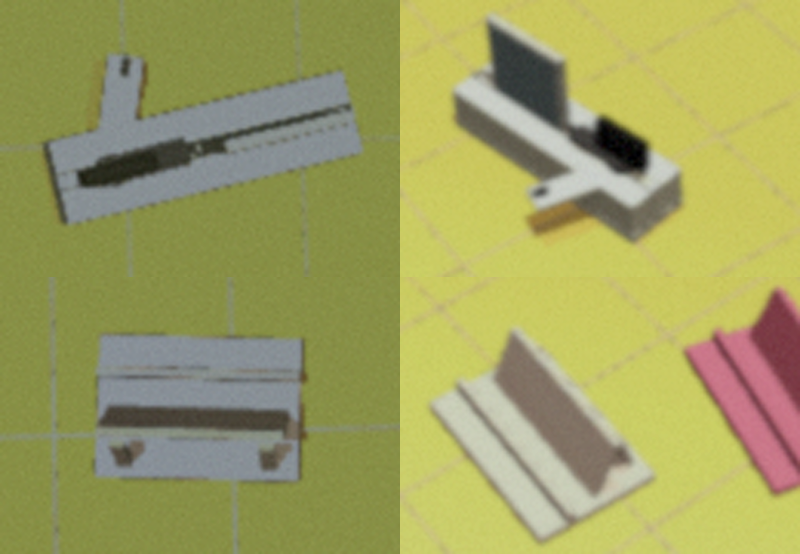

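White stand: top px (260,247) / scene (355,290); the pink look-alike at top (225,328) is not it. The keeper (black bar at top px ~(385,258)) lies along the slot. The zero tick is at top px (386,226). The mirror's dark glass faces world +x, and the stand's lip is also at +x.

```bash
cat > m.py <<'E'
from h import *
def rect(q):
    c,s,a=cv2.minAreaRect(q[:,:2].astype(np.float32)*1000)
    if s[0]<s[1]: a+=90;s=s[::-1]
    return np.round(c,1),np.round(s,1),round((a+90)%180-90,2)
E
python3 - <<'E'
from m import *
d={n:np.load(f'pics/{n}0.npz') for n in('top','scene')}
P={n:cloud(n,d[n]['d']) for n in d}
p=P['top'];m=((p[...,2]>.04)&(p[...,0]>.42)&(p[...,0]<.6)&(p[...,1]<-.06)&(p[...,1]>-.35)).astype(np.uint8)
o=cv2.morphologyEx(m,cv2.MORPH_OPEN,cv2.getStructuringElement(cv2.MORPH_ELLIPSE,(17,17)))
ys,xs=np.nonzero(o); print('holder',rect(ray('top',np.c_[xs,ys],.05)))
for n in P:
    p=P[n].reshape(-1,3)
    b=(p[:,0]>.42)&(p[:,0]<.6)&(p[:,1]<-.06)&(p[:,1]>-.35)
    q=p[b&(p[:,2]>.106)];print(n,'mirror',rect(q),np.percentile(q[:,2],98))
    q=p[b&(p[:,2]>.128)];print(n,'mirtop',rect(q),q.mean(0),len(q))
    q=p[b&(p[:,2]>.07)&(p[:,2]<.1)&(p[:,1]>-.165)];print(n,'bar',rect(q),q.mean(0),len(q))
    q=p[b&(p[:,2]>.088)&(p[:,2]<.1)&(p[:,1]>-.165)];print(n,'bartop',rect(q),q.mean(0),len(q))
    s=(p[:,0]>.4)&(p[:,0]<.6)&(p[:,1]<.29)&(p[:,1]>.05)
    q=p[s&(p[:,2]>.006)];print(n,'base',rect(q))
    q=p[s&(p[:,2]>.062)];print(n,'resttop',rect(q),q.mean(0))
# zero tick: dark blob; both views
for n,x0,x1,y0,y1 in(('top',378,392,220,233),('scene',270,282,211,222)):
    g=d[n]['im'].mean(2)[y0:y1,x0:x1]; print(n);print(g.astype(int))
    w=np.clip(np.median(g)-25-g,0,None);v,u=np.mgrid[y0:y1,x0:x1]
    c=((w*u).sum()/w.sum(),(w*v).sum()/w.sum());print(c,ray(n,[c],.057))
# white base of stand on the z=.01 plane, colour mask
im=d['top']['im'].astype(int);hsv=cv2.cvtColor(d['top']['im'],cv2.COLOR_RGB2HSV)
w=(hsv[...,1]<70)&(hsv[...,2]>90);w[:215]=0;w[285:]=0;w[:,:215]=0;w[:,305:]=0
ys,xs=np.nonzero(w);print('stand col',rect(ray('top',np.c_[xs,ys],.01)),len(xs))
E
```

```text
holder (array([ 466.8, -105.8]), array([44.9, 40.1]), -1.87)
top mirror (array([ 505.5, -249.5]), array([99.7, 10.5]), -78.09) 0.14310412816367793
top mirtop (array([ 505.4, -249.6]), array([99.7, 10.3]), -78.13) [ 0.50535077 -0.24847932  0.13853502] 200
top bar (array([ 479.2, -128.4]), array([60.3, 14.1]), -76.61) [ 0.47921722 -0.12644017  0.09351894] 155
top bartop (array([ 479.2, -128.8]), array([59.6, 14.1]), -76.72) [ 0.47922161 -0.12754114  0.09465355] 144
top base (array([500.4, 181.5]), array([213.2, 190.6]), -80.32)
top resttop (array([499.8, 179.4]), array([149.5,  10.4]), 87.29) [0.49945933 0.1804147  0.06730821]
scene mirror (array([ 505.4, -249.8]), array([107.2,  18.6]), -77.61) 0.1443064550346953
scene mirtop (array([ 505.1, -249. ]), array([105.3,  18.2]), -76.94) [ 0.50675936 -0.24624048  0.13778555] 156
scene bar (array([ 480.5, -128.2]), array([62.3, 17.8]), -75.44) [ 0.48200047 -0.1249675   0.08698232] 166
scene bartop (array([ 480.3, -128.3]), array([62.2, 17.8]), -74.64) [ 0.48097658 -0.12709591  0.09472822] 87
scene base (array([505. , 173.4]), array([224. , 2
[... 1029 characters left out ...]
71  68  72  76  83]
 [124 121 113 100  88  82  82  76  80  91  99 112]
 [125 124 122 117 105  96  93  99 109 124 136 140]
 [126 127 126 125 120 114 115 123 136 144 152 152]
 [129 128 131 131 124 115 111 121 135 149 154 157]
 [129 129 129 119 103  85  81 100 128 147 155 156]
 [128 125 121 102  81  65  71  98 128 148 155 154]
 [124 125 116 104  89  92 102 122 139 152 153 157]
 [125 122 122 124 126 132 137 145 151 153 151 147]
 [126 123 125 134 140 149 151 151 148 146 139 129]
 [127 126 124 131 140 144 145 140 130 121 110 103]]
(np.float64(276.312885662432), np.float64(212.934664246824)) [[ 0.55404558 -0.15237545  0.057     ]]
stand col (array([518.9, 174.5]), array([207.2, 160.7]), 70.03) 2469
```

```bash
cat > to.py <<'E'
import sys
from h import *
# usage: to.py x y z yaw -> totals in row units (tool axes), from the measured pose
t=[float(a) for a in sys.argv[1:5]];s=r.get_state();p=s['tcp_pos'];e=s['eef_rot']
c,q=np.cos(np.radians(e[2])),np.sin(np.radians(e[2]));dx,dy,dz=np.array(t[:3])-p;w=(t[3]-e[2]+180)%360-180
print('t',round(s['time_s'],2),'tcp',p.round(4),'rot',e.round(2),'F',s['contact_force'].round(1),'w',round(s['gripper_width'],4))
print('units x %.2f y %.2f z %.2f yaw %.2f'%((c*dx+q*dy)/.025,(q*dx-c*dy)/.025,-dz/.025,-w/4))
E
python3 -m inch '[{"x":1,"y":0.95,"z":-0.05},{"x":1,"y":0.95,"z":-0.05},{"x":1,"y":0.95,"z":-0.05},{"x":1,"y":0.95,"z":-0.05},{"x":1,"y":0.95,"z":-0.05}]' 0 20
python3 -m inch '[{"x":1,"y":0.95,"z":-0.05},{"x":1,"y":0.95,"z":-0.05},{"x":1,"y":0.95,"z":-0.05},{"x":1,"y":0.95,"z":-0.05},{"x":1,"y":0.95,"z":-0.05}]'
python3 to.py 0.42 0.25 0.22 -13.6
python3 - <<'E'
from m import *
d={n:np.load(f'pics/{n}0.npz') for n in('top','scene')}
for n in d:
    P=cloud(n,d[n]['d']).reshape(-1,3);a=np.radians(-2.7);R=np.array([[np.cos(a),np.sin(a)],[-np.sin(a),np.cos(a)]])
    q=(P[:,:2]-[.4996,.1794])@R.T;z=P[:,2];s=(abs(q[:,1])<.06)
    for x in np.arange(-.06,.1,.004):
        m=s&(q[:,0]>=x)&(q[:,0]<x+.004)
        if m.sum()>5: print(n,round(x*1000),m.sum(),(np.percentile(z[m],[5,50,95])*1000).round(1))
    m=(abs(q[:,0])<.01)&(z>.055)&(abs(q[:,1])<.1);print('y ext',np.percentile(q[m,1],[1,99]))
    m=(abs(q[:,0]-.06)<.03)&(z>.006)&(z<.03)&(abs(q[:,1])<.12);print('base y ext',np.percentile(q[m,1],[1,99]))
im=d['scene']['im'].mean(2)[213:221,270:279];w=np.clip(115-im,0,None);v,u=np.mgrid[213:221,270:279]
from h import ray
print('tick scene',ray('scene',[((w*u).sum()/w.sum(),(w*v).sum()/w.sum())],.057))
E
```

```text
t 0.1 tcp [0.1589 0.6556 0.2017] rot [ 1.7992e+02 -1.0000e-02 -1.3630e+01] F [-0.6 -0.2  0.8] w 0.0874
units x 13.97 y 13.30 z -0.73 yaw -0.01
top -60 78 [-4.5 -1.   4.2]
top -56 69 [-3.9 -1.   3.7]
top -52 74 [-4.2 -0.8  3. ]
top -48 70 [-4.7 -0.8  3. ]
top -44 73 [-5.  -0.4  2.7]
top -40 67 [-2.3  8.8 11.9]
top -36 72 [ 5.3  9.  13.5]
top -32 72 [ 6.   9.9 12.8]
top -28 72 [ 5.8  9.6 19.1]
top -24 76 [ 6.8 10.3 30.3]
top -20 72 [ 5.9 10.  43.4]
top -16 77 [ 5.7  9.7 48.7]
top -12 75 [ 6.3 10.1 53.5]
top -8 78 [ 6.7 11.  69.4]
top -4 80 [63.2 67.6 71.7]
top 0 80 [64.  67.5 70.9]
top 4 74 [50.  57.  64.9]
top 8 76 [37.8 43.7 51.2]
top 12 68 [24.7 32.1 38.5]
top 16 70 [11.8 18.2 25.9]
top 20 71 [ 6.4 10.3 14.1]
top 24 72 [ 5.5  9.3 13.2]
top 28 74 [ 5.8 10.  13.1]
top 32 71 [ 6.4  9.3 13.9]
top 36 73 [ 6.   9.8 13.4]
top 40 73 [ 6.1  9.4 13.2]
top 44 84 [ 8.1 19.8 24.3]
top 48 73 [17.6 21.1 24. ]
top 52 63 [ 7.4 10.8 21.1]
top 56 71 [ 5.5  9.7 13.4]
top 60 69 [ 6.2  9.5 13.1]
top 64 74 [ 5.3  9.4 12.9]
top 68 72 [ 6.7 10.1 14.3]
top 72 72 [ 6.3  9.6 13.8]
top 76 72 [ 5.4  9.3 12.9]
to
[... 698 characters left out ...]
.7]
scene 32 49 [ 5.1 10.1 14.1]
scene 36 58 [ 6.3  9.7 13.7]
scene 40 31 [ 6.9 10.  14.1]
scene 44 7 [17.2 18.  20.9]
scene 48 59 [17.7 21.5 24.4]
scene 52 120 [ 7.1 17.5 24.6]
scene 56 60 [ 6.3 10.5 20.1]
scene 60 57 [ 7.4 10.2 14.2]
scene 64 67 [ 6.4 10.3 13.3]
scene 68 54 [ 5.8  9.  13.6]
scene 72 55 [ 5.5 10.5 14.5]
scene 76 56 [ 7.   9.9 13.2]
scene 80 116 [-3.   6.  12.8]
scene 84 63 [-3.4  0.3  6.9]
scene 88 56 [-3.3 -0.   3.5]
scene 92 54 [-3.7  0.3  3.8]
scene 96 62 [-5.1 -0.5  2.6]
y ext [-0.07574096  0.07340197]
base y ext [-0.08366018  0.08427129]
tick scene [[ 0.56366542 -0.14299632  0.057     ]]validation failed for argument at $[0]...
validation failed for argument at $[0]...
```

```bash
python3 -m inch '[{"x":1,"y":0.95,"z":-0.05,"yaw":0},{"x":1,"y":0.95,"z":-0.05,"yaw":0},{"x":1,"y":0.95,"z":-0.05,"yaw":0},{"x":1,"y":0.95,"z":-0.05,"yaw":0},{"x":1,"y":0.95,"z":-0.05,"yaw":0}]' 0 20
python3 to.py 0.42 0.25 0.22 -13.6
```

```text
time_s: 0.52
tcp_pos: [0.2514, 0.5087, 0.2028]
eef_rot: [179.5, -0.1, -13.3]
contact_force: [0.3, 0.6, 0.6]
gripper_width: 0.0598
t 0.52 tcp [0.2514 0.5087 0.2028] rot [ 1.795e+02 -5.000e-02 -1.326e+01] F [0.3 0.6 0.6] w 0.0598
units x 8.94 y 8.53 z -0.69 yaw 0.08
```

```bash
python3 -m inch '[{"x":1,"y":0.95,"z":-0.05,"yaw":0},{"x":1,"y":0.95,"z":-0.05,"yaw":0},{"x":1,"y":0.95,"z":-0.05,"yaw":0},{"x":1,"y":0.95,"z":-0.05,"yaw":0},{"x":1,"y":0.95,"z":-0.05,"yaw":0}]'
python3 -m inch '[{"x":1,"y":0.95,"z":-0.1,"yaw":0},{"x":1,"y":0.95,"z":-0.1,"yaw":0},{"x":1,"y":0.95,"z":-0.1,"yaw":0},{"x":1,"y":0.95,"z":-0.1,"yaw":0},{"x":0,"y":1,"z":0,"yaw":0}]'
python3 to.py 0.4795 -0.1287 0.2 -76.6
```

```text
time_s: 0.93
tcp_pos: [0.3481, 0.3555, 0.2091]
eef_rot: [179.3, -0.0, -13.2]
contact_force: [1.3, 1.6, 0.8]
gripper_width: 0.0439
time_s: 1.35
tcp_pos: [0.422, 0.2071, 0.2204]
eef_rot: [179.3, 0.0, -13.2]
contact_force: [1.4, 0.2, 0.5]
gripper_width: 0.044
t 1.35 tcp [0.422  0.2071 0.2204] rot [179.26   0.   -13.17] F [1.4 0.2 0.5] w 0.044
units x 5.30 y 12.55 z 0.82 yaw 15.86
```

Translate, then turn.

```bash
python3 -m inch '[{"x":0.4,"y":1,"z":0,"yaw":0},{"x":0.4,"y":1,"z":0,"yaw":0},{"x":0.4,"y":1,"z":0,"yaw":0},{"x":0.4,"y":1,"z":0,"yaw":0},{"x":0.4,"y":1,"z":0,"yaw":0}]'
python3 -m inch '[{"x":0.4,"y":1,"z":0,"yaw":0},{"x":0.4,"y":1,"z":0,"yaw":0},{"x":0.4,"y":1,"z":0,"yaw":0},{"x":0.4,"y":1,"z":0,"yaw":0},{"x":0.4,"y":1,"z":0,"yaw":0}]'
python3 -m inch '[{"x":0.4,"y":0.8,"z":0,"yaw":1},{"x":0,"y":0,"z":0,"yaw":1},{"x":0,"y":0,"z":0,"yaw":1},{"x":0,"y":0,"z":0,"yaw":1},{"x":0,"y":0,"z":0,"yaw":1}]'
python3 -m inch '[{"x":0,"y":0,"z":0,"yaw":1},{"x":0,"y":0,"z":0,"yaw":1},{"x":0,"y":0,"z":0,"yaw":1},{"x":0,"y":0,"z":0,"yaw":1},{"x":0,"y":0,"z":0,"yaw":1}]'
python3 -m inch '[{"x":0,"y":0,"z":0,"yaw":1},{"x":0,"y":0,"z":0,"yaw":1},{"x":0,"y":0,"z":0,"yaw":1},{"x":0,"y":0,"z":0,"yaw":1},{"x":0,"y":0,"z":0,"yaw":0}]'
python3 to.py 0.4795 -0.1287 0.2 -76.6
```

```text
time_s: 1.77
tcp_pos: [0.4405, 0.0661, 0.2212]
eef_rot: [179.2, 0.1, -13.3]
contact_force: [0.2, 1.1, 0.1]
gripper_width: 0.0436
time_s: 2.18
tcp_pos: [0.4589, -0.0741, 0.2225]
eef_rot: [179.3, 0.1, -13.2]
contact_force: [1.6, 1.1, -0.0]
gripper_width: 0.0439
time_s: 2.6
tcp_pos: [0.4625, -0.1029, 0.221]
eef_rot: [179.1, 0.0, -34.4]
contact_force: [0.0, 0.2, -0.3]
gripper_width: 0.044
time_s: 3.02
tcp_pos: [0.4608, -0.1035, 0.2193]
eef_rot: [179.0, -0.2, -55.5]
contact_force: [0.7, 0.0, -0.8]
gripper_width: 0.0439
time_s: 3.43
tcp_pos: [0.4592, -0.1034, 0.2178]
eef_rot: [178.9, -0.4, -72.6]
contact_force: [-0.5, 0.4, -0.4]
gripper_width: 0.0436
t 3.43 tcp [ 0.4592 -0.1034  0.2178] rot [178.9   -0.37 -72.58] F [-0.5  0.4 -0.4] w 0.0436
units x 1.21 y -0.47 z 0.71 yaw 1.01
```

```bash
python3 -m inch '[{"x":0.6,"y":-0.25,"z":0.35,"yaw":0.5},{"x":0.6,"y":-0.25,"z":0.35,"yaw":0.5},{"x":0,"y":0,"z":0,"yaw":0}]'
python3 to.py 0.4795 -0.1287 0.093 -76.6
```

```text
time_s: 3.68
tcp_pos: [0.4798, -0.129, 0.2001]
eef_rot: [179.0, -0.4, -76.3]
contact_force: [-0.7, 0.3, -1.1]
gripper_width: 0.0436
t 3.68 tcp [ 0.4798 -0.129   0.2001] rot [179.02  -0.42 -76.26] F [-0.7  0.3 -1.1] w 0.0436
units x -0.01 y 0.01 z 4.29 yaw 0.08
```

```bash
python3 -m inch '[{"x":0,"y":0,"z":0.8,"yaw":0.1},{"x":0,"y":0,"z":0.8,"yaw":0},{"x":0,"y":0,"z":0.8,"yaw":0},{"x":0,"y":0,"z":0.8,"yaw":0},{"x":0,"y":0,"z":0.5,"yaw":0}]'
python3 -m inch '[{"x":0,"y":0,"z":0.4,"yaw":0},{"x":0,"y":0,"z":0,"yaw":0}]'
python3 to.py 0.4795 -0.1287 0.093 -76.6
```

```text
time_s: 4.1
tcp_pos: [0.4802, -0.1304, 0.1072]
eef_rot: [179.3, -0.5, -76.0]
contact_force: [-0.1, -0.1, 0.3]
gripper_width: 0.0439
time_s: 4.27
tcp_pos: [0.4774, -0.1302, 0.094]
eef_rot: [179.0, -0.4, -75.8]
contact_force: [-0.7, 0.7, -0.7]
gripper_width: 0.0437
t 4.27 tcp [ 0.4774 -0.1302  0.094 ] rot [179.02  -0.41 -75.77] F [-0.7  0.7 -0.7] w 0.0437
units x -0.04 y -0.10 z 0.04 yaw 0.21
```

Aligned; correct slightly and close.

```bash
python3 -m inch '[{"x":0,"y":-0.1,"z":0.04,"yaw":0.2},{"x":0,"y":0,"z":0,"yaw":0}]'
python3 -m inch '[{"x":0,"y":0,"z":0,"yaw":0},{"x":0,"y":0,"z":0,"yaw":0},{"x":0,"y":0,"z":0,"yaw":0},{"x":0,"y":0,"z":0,"yaw":0},{"x":0,"y":0,"z":0,"yaw":0}]' -1 25
python3 to.py 0.4795 -0.1287 0.093 -9.2
```

```text
time_s: 4.43
tcp_pos: [0.4797, -0.1294, 0.0933]
eef_rot: [179.0, -0.4, -76.5]
contact_force: [0.6, 0.4, 0.4]
gripper_width: 0.0435
time_s: 4.85
tcp_pos: [0.4818, -0.129, 0.0964]
eef_rot: [179.3, -0.5, -76.4]
contact_force: [1.1, -0.1, -0.1]
gripper_width: 0.0159
t 4.85 tcp [ 0.4818 -0.129   0.0964] rot [179.26  -0.48 -76.35] F [ 1.1 -0.1 -0.1] w 0.0159
units x -0.04 y 0.09 z 0.14 yaw -16.79
```

```bash
python3 -m inch '[{"x":0,"y":0,"z":0,"yaw":0},{"x":0,"y":0,"z":0,"yaw":0}]'
python3 to.py 0.4795 -0.1287 0.093 -9.2
python3 to.py 0.4795 -0.1287 0.093 -9.2
```

```text
time_s: 5.02
tcp_pos: [0.4821, -0.129, 0.0969]
eef_rot: [179.3, -0.5, -76.3]
contact_force: [0.7, -0.3, 0.3]
gripper_width: 0.0033
t 5.02 tcp [ 0.4821 -0.129   0.0969] rot [179.31  -0.48 -76.35] F [ 0.7 -0.3  0.3] w 0.0033
units x -0.04 y 0.10 z 0.16 yaw -16.79
t 5.02 tcp [ 0.4821 -0.129   0.0969] rot [179.31  -0.48 -76.35] F [ 0.7 -0.3  0.3] w 0.0033
units x -0.04 y 0.10 z 0.16 yaw -16.79
```

Run:
```python
from h import *
s,_=cap('scene','scene1');t,_=cap('top','top1')
f=lambda a:cv2.convertScaleAbs(cv2.resize(a[:,:,::-1],(400,420),interpolation=cv2.INTER_CUBIC),alpha=1.4)
cv2.imwrite('pics/crop2.png',np.hstack([f(s[125:245,240:354]),f(t[190:310,340:454])]))
print(r.get_state())
```

```text
{'time_s': 5.1167, 'joints': array([  8.09761162,   9.94933566, -29.47127646,   0.70431974,
       -51.22773234,   5.10807067]), 'qd': array([-0.0605129 ,  0.09753034,  0.11301437, -0.01093956, -0.05287511,
       -0.00932765]), 'joint_torque': array([ 1.17104682e-03, -3.84545910e+01,  2.41683912e+01,  5.77235028e+00,
        2.92805787e-03,  7.16534250e-04]), 'tcp_pos': array([ 0.4820199 , -0.12902769,  0.09678692]), 'eef_rot': array([179.30367467,  -0.48401161, -76.34720258]), 'contact_force': array([ 0.63953127,  0.16253759, -0.54632531]), 'moment': array([ 0.08389321, -0.06220339, -0.00464003]), 'gripper_width': 0.0009813086003277124}
```

View pics/crop2.png

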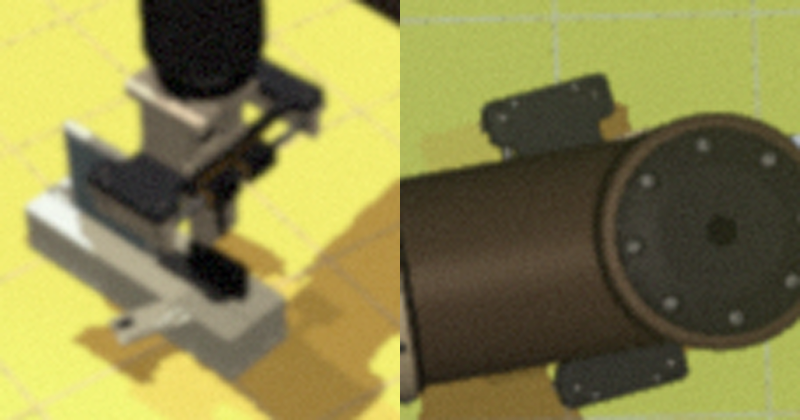

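Run:
```python
from h import *
d=np.load('pics/scene1.npz');P=cloud('scene',d['d']);g=d['im'].mean(2)
np.set_printoptions(linewidth=250)
for v in range(170,212,2):
    print(v,' '.join('%d/%d/%d'%tuple((P[v,u]*1000).round()) if d['d'][v,u]>0 else 'x' for u in range(290,316,3)))
```

```text
170 527/-106/238 525/-93/245 515/-94/239 502/-101/228 495/-97/227 483/-101/218 471/-104/210 464/-101/209 457/-96/209
172 528/-103/233 525/-93/239 517/-91/236 506/-95/227 492/-101/216 483/-101/212 471/-105/202 469/-93/210 459/-93/205
174 529/-103/227 527/-90/235 516/-93/227 504/-99/217 495/-98/212 487/-95/210 481/-89/212 471/-91/205 462/-89/202
176 536/-91/232 528/-90/228 519/-90/224 504/-99/209 499/-92/212 491/-89/210 480/-91/203 468/-95/193 334/-275/-2
178 537/-91/226 529/-89/222 512/-102/205 509/-91/211 501/-89/208 497/-81/212 482/-88/199 352/-268/3 342/-264/1
180 543/-82/229 515/-112/192 510/-105/195 513/-86/209 507/-81/210 494/-86/200 479/-93/187 357/-260/3 344/-262/-5
182 548/-74/229 515/-114/183 520/-90/203 512/-87/201 507/-81/203 495/-85/194 368/-262/-1 360/-256/0 353/-249/0
184 550/-71/226 531/-87/205 523/-86/201 497/-113/167 505/-85/192 469/-124/144 375/-252/1 364/-250/-3 360/-240/2
186 551/-70/220 535/-81/204 502/-120/157 499/-109/163 483/-119/148 472/-121/141 377/-249/-4 371/-240/-1 363/-235/-1
188 545/-81/202 423/-266/0 500/-123/147 497/-114/152 483/-119/141 475/-117/137 
[... 553 characters left out ...]
412/-198/1 404/-194/0 396/-189/0
200 494/-170/61 487/-165/61 491/-142/81 487/-132/86 483/-123/91 479/-112/97 471/-109/95 405/-193/-7 401/-182/-1
202 498/-166/58 493/-156/63 489/-146/68 487/-133/77 484/-121/85 480/-112/90 477/-100/97 418/-173/7 407/-172/1
204 497/-167/49 493/-157/55 489/-147/59 488/-131/71 484/-121/77 483/-108/86 478/-100/90 448/-129/50 411/-168/-1
206 504/-156/53 496/-153/50 495/-137/63 488/-133/62 486/-119/72 485/-105/82 478/-100/82 452/-123/49 446/-116/51
208 508/-150/52 501/-146/51 493/-141/51 492/-127/61 484/-123/60 483/-109/70 480/-98/77 458/-115/51 451/-109/51
210 514/-142/54 505/-139/51 498/-134/50 492/-128/52 487/-119/56 477/-118/51 480/-98/69 462/-108/50 454/-105/48
```

Run:
```python
from h import *
for n,b in(('scene0',(.05,.3,.55,.8)),('scene1',(.42,.56,-.2,-.05)),('top0',(.05,.3,.55,.8))):
    d=np.load(f'pics/{n}.npz');P=cloud(n[:-1],d['d']);m=(P[...,0]>b[0])&(P[...,0]<b[1])&(P[...,1]>b[2])&(P[...,1]<b[3])&(P[...,2]>.105)&(P[...,2]<.5)&(d['im'].mean(2)<200)
    Q=P[m];print(n,len(Q));h=np.arange(.1,.45,.015)
    for a in h:
        q=Q[(Q[:,2]>=a)&(Q[:,2]<a+.015)]
        if len(q): print(round(a,3),len(q),q.min(0)[:2].round(3),q.max(0)[:2].round(3))
```

```text
scene0 2079
0.22 56 [0.142 0.595] [0.187 0.715]
0.235 97 [0.141 0.595] [0.186 0.715]
0.25 88 [0.141 0.593] [0.186 0.714]
0.265 46 [0.139 0.594] [0.187 0.712]
0.28 20 [0.142 0.561] [0.207 0.697]
0.295 323 [0.113 0.562] [0.215 0.713]
0.31 344 [0.116 0.555] [0.214 0.706]
0.325 683 [0.101 0.554] [0.195 0.685]
0.34 108 [0.178 0.633] [0.192 0.675]
0.355 73 [0.175 0.634] [0.191 0.665]
0.37 21 [0.193 0.635] [0.204 0.661]
0.385 89 [0.177 0.622] [0.202 0.658]
0.4 30 [0.176 0.622] [0.197 0.645]
0.415 51 [0.174 0.612] [0.205 0.643]
0.43 41 [0.176 0.614] [0.204 0.635]
0.445 9 [0.178 0.613] [0.198 0.626]
scene1 3540
0.115 22 [ 0.466 -0.138] [ 0.499 -0.114]
0.13 54 [ 0.462 -0.135] [ 0.502 -0.112]
0.145 33 [ 0.462 -0.126] [ 0.505 -0.11 ]
0.16 11 [ 0.467 -0.128] [ 0.506 -0.109]
0.175 13 [ 0.447 -0.119] [ 0.559 -0.071]
0.19 149 [ 0.421 -0.115] [ 0.56  -0.066]
0.205 180 [ 0.421 -0.116] [ 0.56  -0.067]
0.22 352 [ 0.42 -0.15] [ 0.56  -0.068]
0.235 148 [ 0.461 -0.138] [ 0.538 -0.091]
0.25 98 [ 0.463 -0.137] [ 0.537 -0.094]
0.265 84 [ 0.461 -0.148] [ 0.54 -0.08]
0.28 299 [ 0.458 -0.158] [ 0.543 -0.074]
0.295 63 [ 0.461 -0.135] [ 0.521 -0.087]
0.31 138 [ 0.446 -0.149] [ 0.533 -0.076]
0.325 169 [ 0.455 -0.145] [ 0.532 -0.077]
0.34 175 [ 0.454 -0.148] [ 0.532 -0.075]
0.355 180 [ 0.453 -0.145] [ 0.532 -0.077]
0.37 188 [ 0.453 -0.141] [ 0.532 -0.077]
0.385 191 [ 0.451 -0.145] [ 0.533 -0.077]
0.4 188 [ 0.453 -0.142] [ 0.532 -0.076]
0.415 166 [ 0.463 -0.147] [ 0.532 -0.077]
0.43 132 [ 0.477 -0.146] [ 0.537 -0.073]
0.445 179 [ 0.493 -0.156] [ 0.538 -0.071]
top0 1680
0.22 6 [0.155 0.599] [0.158 0.611]
0.235 2 [0.159 0.603] [0.159 0.606]
0.28 29 [0.103 0.562] [0.177 0.58 ]
0.295 256 [0.101 0.561] [0.188 0.64 ]
0.31 333 [0.098 0.554] [0.187 0.636]
0.325 1054 [0.1   0.554] [0.18  0.625]
```

The fingers closed in the air: depth shows the real fingertips at z≈0.122, while the reported TCP of 0.097 puts them at 0.086. So the reported z is about 36 mm low, and xy agrees. I'll use true z = reported + 0.036.

```bash
python3 -m inch '[{"x":0,"y":0,"z":0,"yaw":0},{"x":0,"y":0,"z":0,"yaw":0},{"x":0,"y":0,"z":0,"yaw":0},{"x":0,"y":0,"z":0,"yaw":0},{"x":-0.05,"y":0.1,"z":0,"yaw":0}]' 0
python3 -m inch '[{"x":0,"y":0,"z":0,"yaw":0},{"x":0,"y":0,"z":0,"yaw":0},{"x":0,"y":0,"z":0,"yaw":0}]'
python3 to.py 0.4795 -0.1287 0.056 -76.6
```

```text
time_s: 5.53
tcp_pos: [0.4794, -0.1285, 0.0966]
eef_rot: [179.3, -0.5, -76.4]
contact_force: [-0.0, -0.4, -0.2]
gripper_width: 0.0286
time_s: 5.78
tcp_pos: [0.4787, -0.1284, 0.0965]
eef_rot: [179.3, -0.5, -76.4]
contact_force: [0.2, -0.0, -1.0]
gripper_width: 0.043
t 5.78 tcp [ 0.4787 -0.1284  0.0965] rot [179.26  -0.48 -76.35] F [ 0.2 -0.  -1. ] w 0.043
units x 0.02 y -0.03 z 1.62 yaw 0.06
```

```bash
python3 -m inch '[{"x":0,"y":0,"z":0.5,"yaw":0},{"x":0,"y":0,"z":0.5,"yaw":0},{"x":0,"y":0,"z":0.5,"yaw":0},{"x":0,"y":0,"z":0.1,"yaw":0},{"x":0,"y":0,"z":0,"yaw":0}]'
python3 to.py 0.4795 -0.1287 0.056 -76.6
```

```text
time_s: 6.2
tcp_pos: [0.4795, -0.1288, 0.0564]
eef_rot: [179.4, -0.5, -76.3]
contact_force: [0.1, -1.2, 1.2]
gripper_width: 0.0439
t 6.2 tcp [ 0.4795 -0.1288  0.0564] rot [179.43  -0.52 -76.33] F [ 0.1 -1.2  1.2] w 0.0439
units x -0.00 y -0.00 z 0.02 yaw 0.07
```

```bash
python3 -m inch '[{"x":0,"y":0,"z":0,"yaw":0},{"x":0,"y":0,"z":0,"yaw":0},{"x":0,"y":0,"z":0,"yaw":0},{"x":0,"y":0,"z":0,"yaw":0},{"x":0,"y":0,"z":0,"yaw":0}]' -1 20
python3 -m inch '[{"x":0,"y":0,"z":0,"yaw":0},{"x":0,"y":0,"z":0,"yaw":0}]'
python3 to.py 0.4795 -0.1287 0.056 -9.2
```

```text
time_s: 6.62
tcp_pos: [0.4803, -0.1289, 0.0584]
eef_rot: [179.5, -0.5, -76.3]
contact_force: [-10.9, -3.5, 2.9]
gripper_width: 0.0162
time_s: 6.78
tcp_pos: [0.4789, -0.1292, 0.0584]
eef_rot: [179.4, -0.5, -76.3]
contact_force: [2.0, 0.4, -5.3]
gripper_width: 0.0133
t 6.78 tcp [ 0.4789 -0.1292  0.0584] rot [179.41  -0.53 -76.34] F [ 2.   0.4 -5.3] w 0.0133
units x -0.01 y -0.03 z 0.10 yaw -16.79
```

```bash
python3 -m inch '[{"x":0,"y":0,"z":0,"yaw":-1},{"x":0,"y":0,"z":0,"yaw":-1},{"x":0,"y":0,"z":0,"yaw":-1},{"x":0,"y":0,"z":0,"yaw":-1},{"x":0,"y":0,"z":0,"yaw":-1}]'
python3 to.py 0.4795 -0.1287 0.057 -9.2
```

```text
time_s: 7.2
tcp_pos: [0.4788, -0.1293, 0.0584]
eef_rot: [179.3, -0.3, -55.7]
contact_force: [-1.4, -1.5, -0.9]
gripper_width: 0.0137
t 7.2 tcp [ 0.4788 -0.1293  0.0584] rot [179.3   -0.29 -55.7 ] F [-1.4 -1.5 -0.9] w 0.0137
units x -0.00 y -0.04 z 0.06 yaw -11.62
```

```bash
python3 -m inch '[{"x":0,"y":0,"z":0,"yaw":-1},{"x":0,"y":0,"z":0,"yaw":-1},{"x":0,"y":0,"z":0,"yaw":-1},{"x":0,"y":0,"z":0,"yaw":-1},{"x":0,"y":0,"z":0,"yaw":-1}]'
python3 -m inch '[{"x":0,"y":0,"z":0,"yaw":-1},{"x":0,"y":0,"z":0,"yaw":-1},{"x":0,"y":0,"z":0,"yaw":-1},{"x":0,"y":0,"z":0,"yaw":-1},{"x":0,"y":0,"z":0,"yaw":-1}]'
python3 -m inch '[{"x":0,"y":0,"z":0,"yaw":-0.9},{"x":0,"y":0,"z":0,"yaw":0}]'
python3 to.py 0.4795 -0.1287 0.057 -9.2
```

```text
time_s: 7.62
tcp_pos: [0.4786, -0.1295, 0.0584]
eef_rot: [179.3, -0.0, -34.7]
contact_force: [-1.2, -1.6, -1.2]
gripper_width: 0.0137
time_s: 8.03
tcp_pos: [0.4785, -0.1297, 0.0584]
eef_rot: [179.3, 0.2, -13.7]
contact_force: [-1.2, -1.7, -1.7]
gripper_width: 0.0141
time_s: 8.2
tcp_pos: [0.4785, -0.1298, 0.0584]
eef_rot: [179.4, 0.2, -9.8]
contact_force: [-0.4, 0.2, -0.9]
gripper_width: 0.0137
t 8.2 tcp [ 0.4785 -0.1298  0.0584] rot [179.35   0.24  -9.79] F [-0.4  0.2 -0.9] w 0.0137
units x 0.03 y -0.05 z 0.06 yaw -0.15
```

```bash
python3 -m inch '[{"x":0,"y":0,"z":0,"yaw":-0.15},{"x":0,"y":0,"z":0,"yaw":0},{"x":0,"y":0,"z":0,"yaw":0}]'
python3 -m inch '[{"x":0,"y":0,"z":0,"yaw":0},{"x":0,"y":0,"z":0,"yaw":0},{"x":0,"y":0,"z":0,"yaw":0},{"x":0,"y":0,"z":0,"yaw":0},{"x":0,"y":0,"z":0,"yaw":0}]' 0
python3 -m inch '[{"x":0,"y":0,"z":-0.5,"yaw":0},{"x":0,"y":0,"z":-1,"yaw":0},{"x":0,"y":0,"z":-1,"yaw":0},{"x":0,"y":0,"z":-1,"yaw":0},{"x":0,"y":0,"z":-1,"yaw":0}]'
python3 -m inch '[{"x":-1,"y":0,"z":0,"yaw":1},{"x":-1,"y":0,"z":0,"yaw":1},{"x":0,"y":0,"z":0,"yaw":1},{"x":0,"y":0,"z":0,"yaw":0}]'
python3 - <<'E'
from m import *
for n in('scene','top'):
    im,d=cap(n,n+'2');p=cloud(n,d).reshape(-1,3)
    q=p[(np.hypot(p[:,0]-.4795,p[:,1]+.1287)<.045)&(p[:,2]>.085)&(p[:,2]<.102)];print(n,len(q),rect(q) if len(q)>5 else '')
f=lambda a:cv2.convertScaleAbs(cv2.resize(a[:,:,::-1],(400,420),interpolation=cv2.INTER_CUBIC),alpha=1.4)
s=np.load('pics/scene2.npz')['im'];t=np.load('pics/top2.npz')['im']
cv2.imwrite('pics/crop3.png',np.hstack([f(s[170:242,250:319]),f(t[205:277,350:419])]))
E
```

```text
time_s: 8.45
tcp_pos: [0.4785, -0.1298, 0.0584]
eef_rot: [179.4, 0.2, -9.4]
contact_force: [-0.3, -1.4, -0.8]
gripper_width: 0.0138
time_s: 8.87
tcp_pos: [0.4803, -0.1295, 0.0592]
eef_rot: [179.4, 0.1, -9.6]
contact_force: [-0.1, -0.8, 0.7]
gripper_width: 0.0405
time_s: 9.28
tcp_pos: [0.4765, -0.1283, 0.1702]
eef_rot: [179.3, 0.8, -9.7]
contact_force: [1.6, -0.3, -0.2]
gripper_width: 0.0438
time_s: 9.62
tcp_pos: [0.4306, -0.118, 0.1777]
eef_rot: [179.4, -0.1, -22.1]
contact_force: [0.9, 0.3, 0.0]
gripper_width: 0.044
scene 110 (array([ 480.6, -128. ]), array([58.7, 17.9]), -6.05)
top 66 (array([ 495.3, -131.3]), array([25.8, 14.6]), -8.84)
```

View pics/crop3.png

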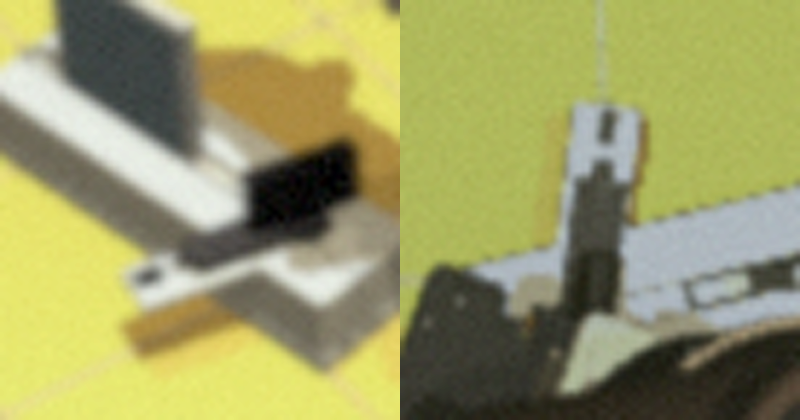

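```bash
cat > k.py <<'E'
import sys
from h import *
def kang(f,bl=(236,247)):
    g=np.load(f)['im'].mean(2);out=[]
    for a,b,x0,x1,z in((222,230,379,392,.057),(*bl,377,391,.060)):
        for v in range(a,b):
            w=np.clip(85-g[v,x0:x1],0,40);out.append((ray('top',[((w*np.arange(x0,x1)).sum()/max(w.sum(),1e-6),v)],z)[0],w.sum(),a))
    T=np.average([o[0] for o in out if o[2]==222],axis=0,weights=[o[1] for o in out if o[2]==222])
    B=np.array([o[0] for o in out if o[2]!=222])
    vx,vy,x0,y0=cv2.fitLine(B[:,:2].astype(np.float32),cv2.DIST_HUBER,0,1e-4,1e-4).ravel()
    pv=np.array([.4795,-.1287]);A=lambda p:np.degrees(np.arctan2(*(p[:2]-pv)[::-1]))
    print('tick',T.round(4),'ang',A(T).round(2),'blade line',np.degrees(np.arctan(vy/vx)).round(2),'blade centroid ang',A(B.mean(0)).round(2),B.mean(0).round(4))
    print('offset of tick from blade line mm',(1000*((T[0]-x0)*vy-(T[1]-y0)*vx)*np.sign(vx)).round(2))
kang(sys.argv[1])
E
python3 k.py pics/top2.npz
python3 - <<'E'
import numpy as np
g=np.load('pics/top2.npz')['im'].mean(2).astype(int)
print(g[220:256,376:394])
E
```

```text
tick [ 0.5627 -0.1415  0.057 ] ang -8.74 blade line -11.47 blade centroid ang -8.72 [ 0.5256 -0.1358  0.06  ]
offset of tick from blade line mm -1.95
[[105 109 108 106 107 108 107 108 112 112 110 106 105 106 105 105 109 105]
 [105 107 103 106 107 111 106 107 107 108 104 105 109 110 108 110 110 106]
 [107 110 107 107 117 120 114 109 109 101  99 107 111 109 104 106 108 108]
 [106 106 103 103 121 128 127 124 118 101  99 114 121 117 107 104 105 107]
 [104 107  99  97 124 129 134 129 108  72  73 100 120 129 119 105 102 109]
 [101 102  98  97 123 131 130 127  98  60  60  95 123 133 126 101  93 105]
 [105 101  98 100 125 133 132 126  95  56  64 111 128 133 123  87  77 100]
 [101 102  99 108 125 132 133 123  86  54  74 117 133 134 123  87  79 102]
 [101 103 103 115 129 132 132 121  80  57  77 122 133 132 124  83  77  99]
 [101  98 105 121 128 131 131 126 102  86  98 123 132 129 122  84  77 100]
 [103 101  97 121 130 132 133 133 126 120 124 129 134 130 122  83  79 100]
 [104  98  97 122 134 132 131 128 125 122 128 129 130 129 113  83  78  99]
 [103  98  97 123 132 130 127 105  91  88 103 127 
[... 1050 characters left out ...]
100 126 132 130 131 130]
 [119 124 106  62  49  42  45  42  42  45  45  66 118 130 132 130 130 131]
 [130 126  97  64  47  36  32  33  33  33  34  57 112 131 130 131 130 131]
 [130 122  84  54  39  26  26  34  34  34  31  46  90 125 129 129 128 132]
 [132 121  74  45  35  27  28  35  38  35  30  40  85 121 131 133 132 127]
 [128 120  69  40  32  24  27  36  36  36  30  42  96 124 130 131 129 132]
 [115 114  69  44  31  19  25  38  38  33  27  49  99 125 130 129 128 130]
 [105 101  58  38  26  21  27  36  35  34  32  48  98 126 130 131 127 126]
 [102  89  50  31  25  19  26  37  33  33  28  52  97 121 123 124 119 115]
 [103  82  47  30  22  21  29  37  35  29  32  58  92 108 111 122 126 127]]
```

Pointer tip in the top view is at column 384.5, row 233. The tick centreline extrapolated to that row is 384.4–384.5, so the keeper is on zero within about 0.5°. Next, the mirror.

```bash
python3 -m inch '[{"x":0.5,"y":1,"z":0,"yaw":1},{"x":0.5,"y":1,"z":0,"yaw":1},{"x":1,"y":0.5,"z":0,"yaw":1},{"x":1,"y":0.5,"z":0,"yaw":1},{"x":1,"y":0,"z":0,"yaw":1}]'
python3 -m inch '[{"x":1,"y":0,"z":0,"yaw":1},{"x":0,"y":0,"z":0,"yaw":1},{"x":0,"y":0,"z":0,"yaw":1},{"x":0,"y":0,"z":0,"yaw":1},{"x":0,"y":0,"z":0,"yaw":1}]'
python3 -m inch '[{"x":0,"y":0,"z":0,"yaw":1},{"x":0,"y":0,"z":0,"yaw":1},{"x":0,"y":0,"z":0,"yaw":1},{"x":0,"y":0,"z":0,"yaw":0}]'
python3 to.py 0.5054 -0.2496 0.17 -78.1
```

```text
time_s: 10.13
tcp_pos: [0.4847, -0.2388, 0.1783]
eef_rot: [179.5, -0.2, -41.4]
contact_force: [0.2, 1.3, 0.3]
gripper_width: 0.0436
time_s: 10.55
tcp_pos: [0.5092, -0.2627, 0.1723]
eef_rot: [179.2, -0.2, -62.1]
contact_force: [-0.4, 0.9, -0.9]
gripper_width: 0.0441
time_s: 10.88
tcp_pos: [0.5105, -0.2642, 0.1682]
eef_rot: [178.9, -0.2, -74.4]
contact_force: [-0.2, -0.9, 0.0]
gripper_width: 0.0437
t 10.88 tcp [ 0.5105 -0.2642  0.1682] rot [178.92  -0.25 -74.38] F [-0.2 -0.9  0. ] w 0.0437
units x -0.62 y 0.04 z -0.07 yaw 0.93
```

```bash
python3 -m inch '[{"x":-0.6,"y":0.05,"z":0,"yaw":0.9},{"x":0,"y":0,"z":0,"yaw":0},{"x":0,"y":0,"z":0.6,"yaw":0},{"x":0,"y":0,"z":0,"yaw":0}]'
python3 to.py 0.5054 -0.2496 0.084 -78.1
```

```text
time_s: 11.22
tcp_pos: [0.506, -0.2508, 0.1507]
eef_rot: [178.8, -0.3, -77.2]
contact_force: [-0.1, -0.2, -0.2]
gripper_width: 0.0437
t 11.22 tcp [ 0.506  -0.2508  0.1507] rot [178.77  -0.26 -77.24] F [-0.1 -0.2 -0.2] w 0.0437
units x -0.05 y 0.01 z 2.67 yaw 0.21
```

```bash
python3 -m inch '[{"x":0,"y":0,"z":0.7,"yaw":0.2},{"x":0,"y":0,"z":0.7,"yaw":0},{"x":0,"y":0,"z":0.6,"yaw":0},{"x":0,"y":0,"z":0.5,"yaw":0},{"x":0,"y":0,"z":0.1,"yaw":0}]'
python3 -m inch '[{"x":0,"y":0,"z":0,"yaw":0}]'
python3 to.py 0.5054 -0.2496 0.084 -78.1
```

```text
time_s: 11.63
tcp_pos: [0.508, -0.2536, 0.0856]
eef_rot: [178.9, -0.4, -77.0]
contact_force: [0.1, -0.2, 0.4]
gripper_width: 0.0435
time_s: 11.72
tcp_pos: [0.508, -0.2539, 0.0851]
eef_rot: [178.8, -0.4, -76.9]
contact_force: [0.6, 0.4, 0.2]
gripper_width: 0.0435
t 11.72 tcp [ 0.508  -0.2539  0.0851] rot [178.78  -0.38 -76.89] F [0.6 0.4 0.2] w 0.0435
units x -0.19 y 0.06 z 0.04 yaw 0.30
```

```bash
python3 -m inch '[{"x":-0.2,"y":0.06,"z":0,"yaw":0.3},{"x":0,"y":0,"z":0,"yaw":0}]'
python3 to.py 0.5054 -0.2496 0.084 -78.1
python3 -m inch '[{"x":0,"y":0,"z":0,"yaw":0},{"x":0,"y":0,"z":0,"yaw":0},{"x":0,"y":0,"z":0,"yaw":0},{"x":0,"y":0,"z":0,"yaw":0},{"x":0,"y":0,"z":0,"yaw":0}]' -1 25
python3 -m inch '[{"x":0,"y":0,"z":0,"yaw":0},{"x":0,"y":0,"z":0,"yaw":0},{"x":0,"y":0,"z":0,"yaw":0}]'
python3 to.py 0.5054 -0.2496 0.084 -78.1
```

```text
time_s: 11.88
tcp_pos: [0.5061, -0.25, 0.086]
eef_rot: [178.8, -0.4, -77.9]
contact_force: [-1.3, -0.1, 0.5]
gripper_width: 0.0433
t 11.88 tcp [ 0.5061 -0.25    0.086 ] rot [178.76  -0.44 -77.95] F [-1.3 -0.1  0.5] w 0.0433
units x -0.02 y 0.02 z 0.08 yaw 0.04
time_s: 12.3
tcp_pos: [0.5086, -0.251, 0.0892]
eef_rot: [179.0, -0.6, -77.7]
contact_force: [0.2, -0.1, -0.1]
gripper_width: 0.0158
time_s: 12.55
tcp_pos: [0.5079, -0.2512, 0.0893]
eef_rot: [178.9, -0.5, -77.6]
contact_force: [-0.9, 0.1, 0.1]
gripper_width: 0.0098
t 12.55 tcp [ 0.5079 -0.2512  0.0893] rot [178.94  -0.55 -77.65] F [-0.9  0.1  0.1] w 0.0098
units x -0.08 y 0.08 z 0.21 yaw 0.11
```

```bash
python3 -m inch '[{"x":0,"y":0,"z":-0.2,"yaw":0},{"x":0,"y":0,"z":-0.3,"yaw":0},{"x":0,"y":0,"z":-0.3,"yaw":0},{"x":0,"y":0,"z":-0.3,"yaw":0},{"x":0,"y":0,"z":-0.3,"yaw":0}]'
python3 to.py 0.508 -0.251 0.22 -77.6
```

```text
time_s: 12.97
tcp_pos: [0.5069, -0.25, 0.1249]
eef_rot: [178.7, -0.4, -77.7]
contact_force: [0.0, 0.5, -2.5]
gripper_width: 0.01
t 12.97 tcp [ 0.5069 -0.25    0.1249] rot [178.72  -0.4  -77.67] F [ 0.   0.5 -2.5] w 0.01
units x 0.05 y -0.03 z -3.81 yaw -0.02
```

```bash
python3 -m inch '[{"x":0,"y":0,"z":-0.4,"yaw":0},{"x":0,"y":0,"z":-0.6,"yaw":0},{"x":0,"y":0,"z":-0.8,"yaw":0},{"x":0,"y":0,"z":-0.8,"yaw":0},{"x":0,"y":0,"z":-0.8,"yaw":0}]'
python3 -m inch '[{"x":0,"y":0,"z":-0.3,"yaw":0},{"x":0,"y":0,"z":0,"yaw":0}]'
python3 to.py 0.5301 0.178 0.22 -92.7
```

```text
time_s: 13.38
tcp_pos: [0.507, -0.2483, 0.2147]
eef_rot: [178.6, -0.3, -77.7]
contact_force: [0.2, 1.4, -2.2]
gripper_width: 0.0096
time_s: 13.55
tcp_pos: [0.5094, -0.2489, 0.2287]
eef_rot: [179.0, -0.5, -77.7]
contact_force: [1.2, -0.3, -3.2]
gripper_width: 0.01
t 13.55 tcp [ 0.5094 -0.2489  0.2287] rot [179.    -0.51 -77.65] F [ 1.2 -0.3 -3.2] w 0.01
units x -16.50 y -4.46 z 0.35 yaw 3.76
```

```bash
python3 -m inch '[{"x":-0.5,"y":-0.12,"z":0,"yaw":0},{"x":-0.9,"y":-0.25,"z":0,"yaw":0},{"x":-0.9,"y":-0.25,"z":0,"yaw":0},{"x":-0.9,"y":-0.25,"z":0,"yaw":0},{"x":-0.9,"y":-0.25,"z":0,"yaw":0}]'
python3 -m inch '[{"x":-0.9,"y":-0.25,"z":0,"yaw":0},{"x":-0.9,"y":-0.25,"z":0,"yaw":0},{"x":-0.9,"y":-0.25,"z":0,"yaw":0},{"x":-0.9,"y":-0.25,"z":0,"yaw":0},{"x":-0.9,"y":-0.25,"z":0,"yaw":0}]'
python3 -m inch '[{"x":-0.9,"y":-0.25,"z":0,"yaw":0},{"x":-0.9,"y":-0.25,"z":0,"yaw":0},{"x":-0.9,"y":-0.25,"z":0,"yaw":0},{"x":-0.9,"y":-0.25,"z":0,"yaw":0},{"x":0,"y":0,"z":0,"yaw":0}]'
python3 to.py 0.5301 0.178 0.22 -92.2
```

```text
time_s: 13.97
tcp_pos: [0.5124, -0.1406, 0.2235]
eef_rot: [178.8, -0.4, -78.1]
contact_force: [0.1, 0.3, -2.4]
gripper_width: 0.01
time_s: 14.38
tcp_pos: [0.5148, -0.016, 0.2158]
eef_rot: [178.3, -0.3, -78.2]
contact_force: [0.0, -0.2, -2.5]
gripper_width: 0.01
time_s: 14.8
tcp_pos: [0.5158, 0.0868, 0.2082]
eef_rot: [177.9, -0.2, -78.0]
contact_force: [0.4, -0.9, -2.3]
gripper_width: 0.0096
t 14.8 tcp [0.5158 0.0868 0.2082] rot [177.86  -0.22 -78.03] F [ 0.4 -0.9 -2.3] w 0.0096
units x -3.45 y -1.32 z -0.47 yaw 3.54
```

```bash
python3 -m inch '[{"x":-0.9,"y":-0.35,"z":-0.1,"yaw":0},{"x":-0.9,"y":-0.35,"z":-0.1,"yaw":0},{"x":-0.9,"y":-0.35,"z":-0.1,"yaw":0},{"x":-0.6,"y":-0.3,"z":-0.1,"yaw":0.5},{"x":0,"y":0,"z":-0.1,"yaw":0.6}]'
python3 -m inch '[{"x":0,"y":0,"z":0,"yaw":0.6},{"x":0,"y":0,"z":0,"yaw":0.6},{"x":0,"y":0,"z":0,"yaw":0.6},{"x":0,"y":0,"z":0,"yaw":0.6},{"x":0,"y":0,"z":0,"yaw":0}]'
python3 to.py 0.5301 0.178 0.22 -92.2
```

```text
time_s: 15.22
tcp_pos: [0.5267, 0.1801, 0.2123]
eef_rot: [177.3, -0.5, -82.4]
contact_force: [0.2, -0.6, -2.0]
gripper_width: 0.0098
time_s: 15.63
tcp_pos: [0.5222, 0.1825, 0.2057]
eef_rot: [176.9, -1.3, -92.5]
contact_force: [-0.4, -0.0, -3.1]
gripper_width: 0.0097
t 15.63 tcp [0.5222 0.1825 0.2057] rot [176.95  -1.26 -92.45] F [-0.4 -0.  -3.1] w 0.0097
units x 0.17 y -0.32 z -0.57 yaw -0.06
```

```bash
cat > mm.py <<'E'
import sys
from m import *
# mirror points in the stand frame (mm), seen from the scene camera: front (glass) face
tag=sys.argv[1];im,d=cap('scene',tag);P=cloud('scene',d);a=np.radians(-2.7);R=np.array([[np.cos(a),np.sin(a)],[-np.sin(a),np.cos(a)]])
q=np.dstack([(P[...,:2]-[.5206,.1784])@R.T,P[...,2]])*1000
z0,z1=float(sys.argv[2]),float(sys.argv[3])
m=(abs(q[...,0])<60)&(abs(q[...,1])<100)&(q[...,2]>z0)&(q[...,2]<z1)
for z in np.arange(z0,z1,12):
    s=q[m&(q[...,2]>=z)&(q[...,2]<z+12)]
    if len(s)>8:
        t=s[abs(s[:,1])<35];k=np.polyfit(t[:,1],t[:,0],1) if len(t)>8 else (0,0)
        print('z',z,len(s),'y %.1f..%.1f'%tuple(np.percentile(s[:,1],[1.5,98.5])),'x p5/50/95',np.percentile(s[:,0],[5,50,95]).round(1),'yaw',np.degrees(k[0]).round(1))
f=lambda a:cv2.convertScaleAbs(cv2.resize(a[:,:,::-1],(600,600),interpolation=cv2.INTER_CUBIC),alpha=1.3)
cv2.imwrite(f'pics/{tag}c.png',f(im[170:350,270:450]))
E
python3 mm.py s3 76 250
```

```text
z 124.0 81 y -66.9..77.4 x p5/50/95 [0.6 3.5 5.4] yaw 0.5
z 136.0 109 y -70.8..78.4 x p5/50/95 [2.6 4.3 6. ] yaw -0.1
z 148.0 128 y -65.8..79.1 x p5/50/95 [1.8 5.2 6.9] yaw -0.4
z 160.0 138 y -62.0..78.0 x p5/50/95 [-2.9  5.3  7.4] yaw -0.3
z 172.0 83 y -43.7..53.4 x p5/50/95 [-0.4  6.3  7.8] yaw 0.1
z 184.0 91 y -45.1..53.7 x p5/50/95 [1.9 7.2 8.8] yaw -0.1
z 196.0 72 y -35.6..54.1 x p5/50/95 [1.  7.9 9.8] yaw -0.3
z 208.0 58 y -43.1..54.5 x p5/50/95 [1.2 8.  9.7] yaw -0.1
z 220.0 56 y -39.0..54.5 x p5/50/95 [ 3.3  8.9 10.6] yaw -10.5
z 232.0 78 y -3.6..54.6 x p5/50/95 [-10.2  10.4  25.4] yaw -32.7
z 244.0 52 y -0.8..55.1 x p5/50/95 [-10.7  10.3  26.7] yaw -34.2
```

View pics/s3c.png

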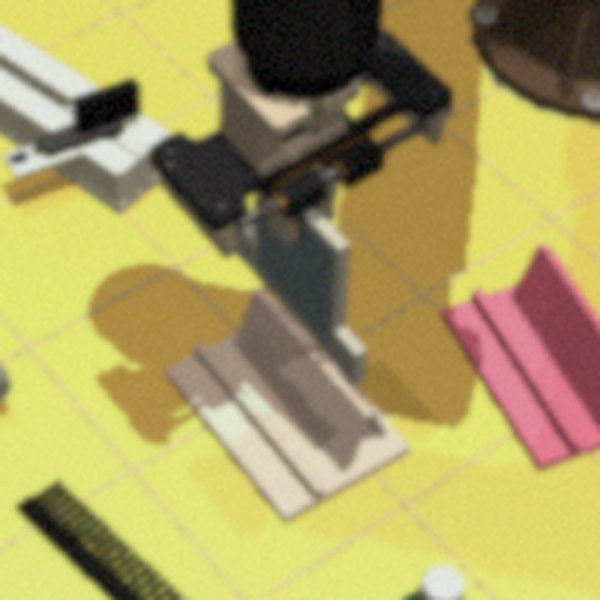

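Mirror is held glass toward the lip at crop (300,275), above the white stand. It needs about +10 mm in stand x and −4 mm in stand y.

```bash
python3 -m inch '[{"x":0.17,"y":-0.4,"z":0,"yaw":0},{"x":0,"y":0,"z":0.5,"yaw":0},{"x":0,"y":0,"z":0.5,"yaw":0},{"x":0,"y":0,"z":0,"yaw":0}]'
python3 to.py 0.532 0.178 0.10 -92.2
```

```text
time_s: 16.02
tcp_pos: [0.5312, 0.1768, 0.1783]
eef_rot: [176.9, -1.3, -92.0]
contact_force: [-1.1, -1.2, -3.5]
gripper_width: 0.0096
t 16.02 tcp [0.5312 0.1768 0.1783] rot [176.89  -1.26 -91.95] F [-1.1 -1.2 -3.5] w 0.0096
units x -0.05 y -0.03 z 3.13 yaw 0.06
```

```bash
python3 -m inch '[{"x":0,"y":-0.04,"z":0.5,"yaw":0},{"x":0,"y":-0.04,"z":0.5,"yaw":0},{"x":0,"y":-0.04,"z":0.5,"yaw":0},{"x":0,"y":0,"z":0.5,"yaw":0},{"x":0,"y":0,"z":0.3,"yaw":0}]'
python3 -m inch '[{"x":0,"y":0,"z":0,"yaw":0}]'
python3 to.py 0.532 0.178 0.089 -92.2
python3 mm.py s4 24 170
```

```text
time_s: 16.43
tcp_pos: [0.5343, 0.175, 0.1213]
eef_rot: [177.1, -1.2, -91.7]
contact_force: [-0.3, -0.9, -2.3]
gripper_width: 0.0099
time_s: 16.52
tcp_pos: [0.5337, 0.1744, 0.1199]
eef_rot: [177.0, -1.3, -91.7]
contact_force: [-0.2, -0.4, -3.9]
gripper_width: 0.0096
t 16.52 tcp [0.5337 0.1744 0.1199] rot [176.96  -1.28 -91.65] F [-0.2 -0.4 -3.9] w 0.0096
units x -0.14 y 0.07 z 1.24 yaw 0.14
z 24.0 68 y -76.3..77.5 x p5/50/95 [-36.   -0.9  34.5] yaw 2.1
z 36.0 88 y -68.0..74.2 x p5/50/95 [-13.2  14.2  17.4] yaw -13.5
z 48.0 175 y -74.4..73.5 x p5/50/95 [-17.4  14.1  18.1] yaw -20.8
z 60.0 192 y -66.5..73.3 x p5/50/95 [-22.4 -11.   18.4] yaw -26.3
z 72.0 123 y -60.4..70.7 x p5/50/95 [ 7.9 16.9 19.5] yaw -4.1
z 84.0 75 y -52.2..46.5 x p5/50/95 [12.3 18.4 20.3] yaw -1.2
z 96.0 73 y -43.1..46.4 x p5/50/95 [11.8 19.  20.7] yaw -0.5
z 108.0 53 y -52.2..46.6 x p5/50/95 [12.3 19.3 21.1] yaw -0.5
z 120.0 53 y -52.4..47.0 x p5/50/95 [12.9 20.  22.1] yaw -0.7
z 132.0 45 y 3.1..47.6 x p5/50/95 [13.5 20.5 21.9] yaw 0.4
z 144.0 65 y -9.1..46.7 x p5/50/95 [ 2.7 22.  37.8] yaw -22.5
z 156.0 86 y -6.9..46.8 x p5/50/95 [ 1.  21.4 38.4] yaw -11.0
z 168.0 32 y 6.5..45.7 x p5/50/95 [ 7.  17.5 23. ] yaw 14.6
```

```bash
python3 -m inch '[{"x":-0.12,"y":-0.03,"z":0.3,"yaw":0.1},{"x":0,"y":-0.02,"z":0.3,"yaw":0},{"x":0,"y":-0.02,"z":0.3,"yaw":0},{"x":0,"y":0,"z":0.1,"yaw":0}]'
python3 -m inch '[{"x":0,"y":0,"z":0,"yaw":0}]'
python3 to.py 0.533 0.177 0.089 -92.2
```

```text
time_s: 16.9
tcp_pos: [0.5369, 0.1783, 0.0965]
eef_rot: [177.3, -1.1, -92.0]
contact_force: [0.1, 0.8, -2.1]
gripper_width: 0.0098
time_s: 16.98
tcp_pos: [0.5366, 0.1781, 0.0957]
eef_rot: [177.2, -1.2, -92.0]
contact_force: [-0.1, -0.3, -2.7]
gripper_width: 0.0096
t 16.98 tcp [0.5366 0.1781 0.0957] rot [177.22  -1.18 -92.03] F [-0.1 -0.3 -2.7] w 0.0096
units x 0.05 y 0.14 z 0.27 yaw 0.04
```

```bash
python3 -m inch '[{"x":0,"y":0.1,"z":0.1,"yaw":0},{"x":0,"y":0,"z":0.08,"yaw":0}]'
python3 -m inch '[{"x":0,"y":0,"z":0.08,"yaw":0}]'
python3 -m inch '[{"x":0,"y":0,"z":0.06,"yaw":0}]'
python3 mm.py s5 12 150
```

```text
time_s: 17.15
tcp_pos: [0.5339, 0.1782, 0.0913]
eef_rot: [177.2, -1.2, -92.0]
contact_force: [-0.2, 0.2, -3.1]
gripper_width: 0.0099
time_s: 17.23
tcp_pos: [0.5341, 0.1779, 0.0898]
eef_rot: [177.3, -1.2, -92.0]
contact_force: [-1.1, -7.8, 12.9]
gripper_width: 0.01
time_s: 17.32
tcp_pos: [0.5345, 0.1773, 0.0895]
eef_rot: [177.4, -1.3, -91.9]
contact_force: [-2.7, -4.3, 10.2]
gripper_width: 0.0099
z 12.0 434 y -76.2..83.5 x p5/50/95 [-37.3  30.1  54. ] yaw -0.0
z 24.0 167 y -59.2..75.7 x p5/50/95 [-10.3  16.5  32.9] yaw -0.1
z 36.0 171 y -62.3..74.6 x p5/50/95 [-11.3  16.7  20. ] yaw -12.5
z 48.0 163 y -48.5..74.1 x p5/50/95 [-20.1  11.4  19.8] yaw -21.8
z 60.0 168 y -41.8..73.4 x p5/50/95 [-23.  -14.2  20.5] yaw -31.1
z 72.0 69 y -50.3..55.7 x p5/50/95 [11.6 20.2 22.1] yaw -1.2
z 84.0 54 y -47.9..49.5 x p5/50/95 [13.3 20.2 21.9] yaw -0.6
z 96.0 40 y -14.8..50.0 x p5/50/95 [15.4 20.7 22.9] yaw 0.2
z 108.0 50 y -3.6..50.5 x p5/50/95 [12.8 21.2 36.9] yaw -17.0
z 120.0 70 y -5.2..50.4 x p5/50/95 [ 0.2 22.1 38.5] yaw -20.5
z 132.0 93 y 2.7..50.7 x p5/50/95 [ 3.  19.3 38.9] yaw -11.7
```

```bash
python3 -m inch '[{"x":0,"y":0.1,"z":-0.05,"yaw":0},{"x":0,"y":0.06,"z":0,"yaw":0},{"x":0,"y":0,"z":0.05,"yaw":0}]'
python3 to.py 0.530 0.177 0.089 -92.2
python3 mm.py s6 12 130
```

```text
time_s: 17.62
tcp_pos: [0.5307, 0.1775, 0.0908]
eef_rot: [177.5, -1.2, -91.9]
contact_force: [-0.0, -0.7, -2.8]
gripper_width: 0.0098
t 17.62 tcp [0.5307 0.1775 0.0908] rot [177.45  -1.19 -91.94] F [-0.  -0.7 -2.8] w 0.0098
units x 0.02 y 0.03 z 0.07 yaw 0.06
z 12.0 435 y -75.3..83.1 x p5/50/95 [-34.7  30.   53.8] yaw -5.7
z 24.0 148 y -65.6..74.8 x p5/50/95 [-8.8 13.9 33. ] yaw 1.6
z 36.0 156 y -58.3..75.1 x p5/50/95 [-12.4  13.3  16.2] yaw -5.1
z 48.0 174 y -50.9..75.0 x p5/50/95 [-15.8   8.4  16.5] yaw -16.1
z 60.0 156 y -40.1..74.2 x p5/50/95 [-21.7 -14.4  17. ] yaw -27.8
z 72.0 71 y -38.4..58.9 x p5/50/95 [-3.7 16.5 18.1] yaw -4.2
z 84.0 54 y -48.5..50.6 x p5/50/95 [10.8 16.3 17.9] yaw -0.4
z 96.0 42 y -39.2..50.6 x p5/50/95 [ 8.9 16.7 18.5] yaw -1.4
z 108.0 46 y -7.4..50.8 x p5/50/95 [10.2 17.9 32.9] yaw -18.0
z 120.0 57 y -6.9..50.1 x p5/50/95 [-1.3 18.4 34.8] yaw -26.3
```

Foot front is at x≈13 mm, so the back is at about 3. Touch down again, confirm the force, then open only to a guarded gap.

```bash
python3 -m inch '[{"x":0,"y":0,"z":0.08,"yaw":0},{"x":0,"y":0,"z":0.04,"yaw":0}]'
python3 -m inch '[{"x":0,"y":0,"z":0.04,"yaw":0}]'
```

```text
time_s: 17.83
tcp_pos: [0.5314, 0.1769, 0.0893]
eef_rot: [177.5, -1.3, -91.9]
contact_force: [-3.5, -0.9, 10.3]
gripper_width: 0.0099
time_s: 17.92
tcp_pos: [0.5316, 0.1768, 0.0893]
eef_rot: [177.6, -1.3, -91.8]
contact_force: [-3.7, 0.8, 9.6]
gripper_width: 0.0099
```

```bash
python3 -m inch '[{"x":0,"y":0,"z":0,"yaw":0},{"x":0,"y":0,"z":0,"yaw":0},{"x":0,"y":0.1,"z":0,"yaw":0},{"x":0,"y":0.1,"z":0,"yaw":0},{"x":0,"y":0.1,"z":0,"yaw":0}]' -0.4
python3 -m inch '[{"x":0,"y":0.12,"z":0,"yaw":0},{"x":0,"y":0.12,"z":0,"yaw":0},{"x":0,"y":0.12,"z":0,"yaw":0}]'
python3 mm.py s7 12 130; python3 to.py 0.530 0.177 0.089 -92.2
```

```text
time_s: 18.33
tcp_pos: [0.5249, 0.1777, 0.09]
eef_rot: [177.7, -1.2, -91.8]
contact_force: [-0.4, 0.3, -0.5]
gripper_width: 0.0263
time_s: 18.58
tcp_pos: [0.5148, 0.178, 0.0901]
eef_rot: [177.7, -1.2, -91.8]
contact_force: [-0.2, -0.1, -0.2]
gripper_width: 0.0263
z 12.0 482 y -80.4..83.5 x p5/50/95 [-6.6 30.5 53.9] yaw -0.8
z 24.0 146 y -73.5..74.7 x p5/50/95 [-9.7 12.3 32.5] yaw 1.4
z 36.0 168 y -49.9..74.7 x p5/50/95 [-14.2  10.6  14.1] yaw -1.2
z 48.0 162 y -48.6..73.2 x p5/50/95 [-17.   10.   13.7] yaw -3.1
z 60.0 158 y -41.8..73.3 x p5/50/95 [-22.  -11.9  13. ] yaw -15.8
z 72.0 76 y -33.8..49.3 x p5/50/95 [ 5.9 11.2 13.3] yaw -1.0
z 84.0 64 y -20.8..48.6 x p5/50/95 [ 4.4 10.5 12.7] yaw -2.5
z 96.0 44 y -38.9..51.5 x p5/50/95 [ 5.2  9.9 12. ] yaw -2.9
z 108.0 58 y -0.9..50.3 x p5/50/95 [-18.8   9.   12.3] yaw 40.4
z 120.0 79 y -7.0..49.6 x p5/50/95 [-25.3   9.6  26.4] yaw -17.8
t 18.63 tcp [0.5142 0.1779 0.0901] rot [177.66  -1.22 -91.82] F [-1.1 -0.8 -0.7] w 0.026
units x 0.02 y -0.63 z 0.04 yaw 0.10
```

```bash
python3 -m inch '[{"x":0,"y":0.12,"z":0,"yaw":0},{"x":0,"y":0.12,"z":0,"yaw":0},{"x":0,"y":0.12,"z":0,"yaw":0},{"x":0,"y":0.12,"z":0,"yaw":0},{"x":0,"y":0.12,"z":0,"yaw":0}]'
python3 mm.py s8 12 130; python3 to.py 0.490 0.177 0.089 -92.2
```

```text
time_s: 19.05
tcp_pos: [0.4977, 0.1785, 0.0907]
eef_rot: [177.7, -1.2, -91.8]
contact_force: [-0.1, -0.6, 0.2]
gripper_width: 0.0263
z 12.0 531 y -80.8..83.1 x p5/50/95 [-16.1  28.5  52.7] yaw -1.1
z 24.0 195 y -72.4..74.5 x p5/50/95 [-9.7  8.1 31. ] yaw -0.2
z 36.0 199 y -63.6..74.6 x p5/50/95 [-11.2   3.8   7.6] yaw -0.9
z 48.0 164 y -38.4..74.4 x p5/50/95 [-16.3  -0.3   4. ] yaw -1.2
z 60.0 164 y -42.3..73.2 x p5/50/95 [-21.8  -3.8   0.2] yaw -1.4
z 72.0 110 y -39.4..49.5 x p5/50/95 [-9.8 -6.1 -2. ] yaw -0.3
z 84.0 86 y -36.0..49.3 x p5/50/95 [-14.1  -9.3  -5.5] yaw -3.1
z 96.0 63 y 0.5..50.0 x p5/50/95 [-19.7 -13.1  -9.5] yaw 1.5
z 108.0 81 y -8.2..50.0 x p5/50/95 [-20.6 -16.6   5.1] yaw -14.4
z 120.0 86 y -2.5..50.1 x p5/50/95 [-42.  -19.2   9.3] yaw -26.8
t 19.1 tcp [0.4972 0.1784 0.0908] rot [177.64  -1.22 -91.82] F [-1.1 -0.7 -0.5] w 0.0257
units x 0.06 y 0.28 z 0.07 yaw 0.10
```

```bash
python3 -m inch '[{"x":0,"y":0.1,"z":0,"yaw":0},{"x":0,"y":0.1,"z":0,"yaw":0},{"x":0,"y":0.1,"z":0,"yaw":0},{"x":0,"y":0,"z":0,"yaw":0}]'
python3 mm.py s9 12 130; python3 to.py 0.490 0.177 0.089 -92.2
```

```text
time_s: 19.43
tcp_pos: [0.4888, 0.1788, 0.0913]
eef_rot: [177.7, -1.2, -91.8]
contact_force: [-0.6, -0.2, -0.0]
gripper_width: 0.0263
z 12.0 532 y -81.5..82.5 x p5/50/95 [-12.   28.1  52.8] yaw 1.5
z 24.0 205 y -72.9..75.1 x p5/50/95 [-5.7  7.6 32.1] yaw -2.0
z 36.0 215 y -72.1..74.1 x p5/50/95 [-11.5   3.1   6.7] yaw 0.1
z 48.0 176 y -64.5..73.8 x p5/50/95 [-14.7  -1.1   4. ] yaw -0.1
z 60.0 168 y -32.9..73.6 x p5/50/95 [-21.9  -6.4  -1.6] yaw 0.7
z 72.0 110 y -35.9..49.4 x p5/50/95 [-13.9  -8.4  -4.7] yaw -1.0
z 84.0 97 y -32.1..49.1 x p5/50/95 [-16.9 -12.3  -8.6] yaw -2.6
z 96.0 69 y -0.3..48.3 x p5/50/95 [-22.3 -16.7 -13.2] yaw 1.0
z 108.0 83 y -2.4..49.0 x p5/50/95 [-28.9 -20.7  -6.2] yaw -10.2
z 120.0 95 y -7.0..48.8 x p5/50/95 [-47.8 -24.3   0.3] yaw -19.8
t 19.48 tcp [0.4891 0.1788 0.0913] rot [177.67  -1.21 -91.8 ] F [0.4 0.1 0.7] w 0.026
units x 0.07 y -0.04 z 0.09 yaw 0.10
```

View pics/s9c.png

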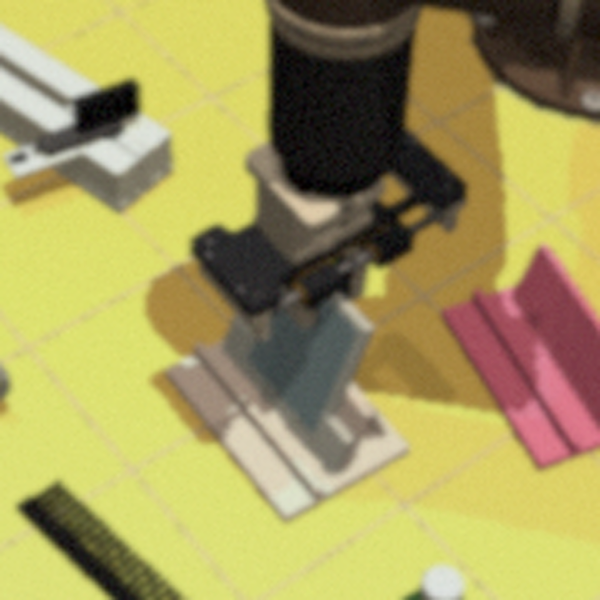

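```bash
python3 -m inch '[{"x":0,"y":0,"z":0,"yaw":0},{"x":0,"y":0,"z":0,"yaw":0},{"x":0,"y":0,"z":0,"yaw":0},{"x":0,"y":0,"z":0,"yaw":0},{"x":0,"y":0,"z":0,"yaw":0}]' 0
python3 -m inch '[{"x":0,"y":0,"z":-0.3,"yaw":0},{"x":0,"y":0,"z":-0.4,"yaw":0},{"x":0,"y":0,"z":-0.5,"yaw":0},{"x":0,"y":0,"z":-0.5,"yaw":0},{"x":0,"y":0,"z":-0.8,"yaw":0}]'
python3 -m inch '[{"x":0,"y":0,"z":-1,"yaw":0},{"x":0,"y":0,"z":-1,"yaw":0},{"x":0,"y":0.7,"z":-0.5,"yaw":0},{"x":0,"y":0,"z":0,"yaw":0}]'
python3 mm.py s10 12 150
python3 - <<'E'
from h import *
t,_=cap('top','top3');print(r.get_state()['time_s'])
f=lambda a:cv2.convertScaleAbs(cv2.resize(a[:,:,::-1],(400,400),interpolation=cv2.INTER_CUBIC),alpha=1.4)
c=cv2.imread('pics/s10c.png');cv2.imwrite('pics/fin.png',np.hstack([cv2.resize(c,(400,400)),f(t[200:280,345:425])]))
E
python3 k.py pics/top3.npz
```

```text
time_s: 19.9
tcp_pos: [0.4895, 0.1789, 0.0913]
eef_rot: [177.7, -1.2, -91.8]
contact_force: [0.4, 0.7, 0.0]
gripper_width: 0.0434
time_s: 20.32
tcp_pos: [0.4902, 0.1786, 0.1549]
eef_rot: [177.3, -1.5, -91.8]
contact_force: [-0.5, 0.1, -0.2]
gripper_width: 0.0434
time_s: 20.65
tcp_pos: [0.4776, 0.1812, 0.229]
eef_rot: [177.7, -1.3, -91.9]
contact_force: [0.7, -0.6, -0.5]
gripper_width: 0.0442
z 12.0 517 y -81.6..83.6 x p5/50/95 [-1.3 28.2 51.3] yaw -5.3
z 24.0 222 y -75.3..74.7 x p5/50/95 [-6.5  7.5 31.6] yaw 0.6
z 36.0 219 y -74.4..75.2 x p5/50/95 [-10.7   2.4   6.2] yaw -0.2
z 48.0 220 y -74.4..74.5 x p5/50/95 [-16.6  -1.8   3.7] yaw -0.0
z 60.0 190 y -74.0..73.1 x p5/50/95 [-21.7  -6.3  -1.4] yaw -0.7
z 72.0 129 y -49.5..50.2 x p5/50/95 [-13.5  -8.6  -5. ] yaw -0.6
z 84.0 135 y -49.2..48.4 x p5/50/95 [-16.1 -12.5  -9.2] yaw -0.0
z 96.0 131 y -50.5..49.0 x p5/50/95 [-21.  -16.5 -13.2] yaw -1.2
z 108.0 143 y -50.3..48.3 x p5/50/95 [-25.9 -20.7 -16.1] yaw -0.0
z 120.0 143 y -49.8..48.4 x p5/50/95 [-35.5 -25.1 -21.5] yaw 0.0
z 132.0 134 y -47.3..49.8 x p5/50/95 [-36.  -29.9 -24.7] yaw -1.3
20.75
tick [ 0.5628 -0.1414  0.057 ] ang -8.69 blade line -11.15 blade centroid ang -8.66 [ 0.5256 -0.1357  0.06  ]
offset of tick from blade line mm -1.74
```

View pics/fin.png

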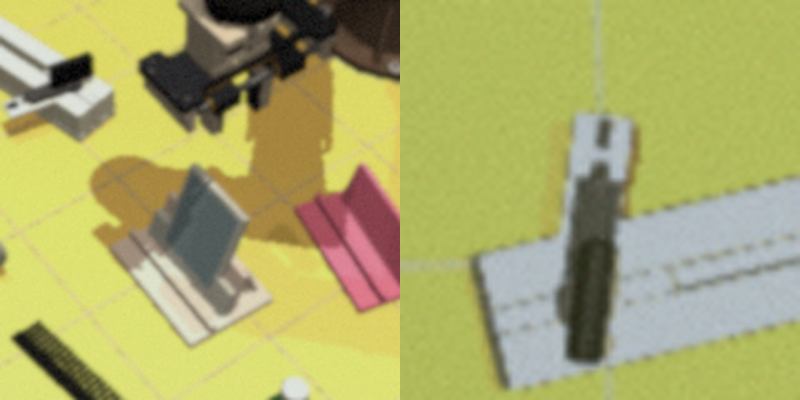

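Run:
```python
from m import *
d=np.load('pics/top3.npz');P=cloud('top',d['d']);p=P.reshape(-1,3)
q=p[(np.hypot(p[:,0]-.4795,p[:,1]+.1287)<.045)&(p[:,2]>.075)&(p[:,2]<.102)];print('bar',len(q),rect(q))
g=d['im'].mean(2);v,u=np.mgrid[:480,:640]
m=(g<70)&(abs(v-252)<20)&(abs(u-384)<12)
y,x=np.nonzero(m&(P[...,2]>.075));print('bar px',rect(ray('top',np.c_[x,y],.096)))
for n,c in(('mug',(.736,-.001)),('bottle',(.60,.42))):
    m=(np.hypot(p[:,0]-c[0],p[:,1]-c[1])<.08)&(p[:,2]>.03);print(n,p[m].mean(0).round(3))
```

```text
bar 167 (array([ 479. , -128.1]), array([59.2, 14.5]), -9.37)
bar px (array([ 480. , -126.9]), array([57.5, 16.3]), -10.03)
mug [ 0.736 -0.001  0.067]
bottle [0.596 0.421 0.117]
```

```bash
python3 -c "
from plant import r
print(r.close_job(), r.get_state()['time_s'])"
```

```text
the job is handed in; nothing more can be done
the job is handed in; nothing more can be done
```

I turned the keeper to its zero mark and lifted the mirror out of the slot by its top edge. I set it in the white stand's gutter, glass outward, tipped it back onto the rest, and handed the job in at about 21 s of the 58 s.

**Last checks**
- **Keeper:** the handle bar is at −9.4° and the zero mark at about −9.0°, so they agree to about 0.4°. A separate fit of the blade line read −11.2°. I discounted it because a shadow at the arm's edge skewed it; the blade's centre agrees with the zero mark.
- **Mirror:** it is centred to within about 0.5 mm and square to the stand. It leans back about 19° (the rest itself is at 17°), with the foot's front face about 8 mm behind the lip. It stayed put after the gripper let go and moved clear.
- **Bystanders:** the mug reads exactly where it was at the start. The bottle showed no obvious shift. I did not re-measure the comb or toothbrush, but no move passed near either of them.

**What disagreed**
- **Reported height:** the arm's reported tool height was about 36 mm lower than the depth images showed, so the first grip on the keeper closed on air above it, moving nothing. I corrected every later height for this.
- **Tool tilt:** the tool drifted to about 3° of tilt on the way to the stand. I corrected the mirror's position from camera measurements before setting it down. The foot registered about 10 N on the gutter floor before I opened the gripper.

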